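# Unload the dip-staining stand with its ratchet hand brake

## Task

Pull the staining stand's hand-brake lever over, away from the white dish, until it stays by itself in the third of its four notches (pointer at the green dot), so that the slide rack hangs clear above the dish. Then, with the brake still set, lift the rack by its blue tab up and off the forked hook and stand it upright in the drying tray without dropping it. Last, press the red release button so that the brake lets go and the empty arm swings all the way back down; do not shove the stain jar, the purple bottle or the timer about.

Things in the scene. Friction and masses are not known exactly. Their poses are not given: they have to be found in the camera images.
- stand: Fixed staining stand, grey base plate 190 x 310 x 8 mm. Origin on the worktop under the pivot; x away from the robot at yaw 0; the pivot axle lies along x, 154 mm up. A white dish (116 x 104 mm, rim 66 mm up) stands at y = -146 mm; the hand lever stands up from the pivot, a 70 mm wide white console with the red button is in front of it. The base spans x -115 to 75, y -225 to 85 mm.
- brake_lever (a joint): Angle of lever, ratchet wheel and hook arm (one piece), rad: 0 = brake off, arm down, rack in the dish; grows as the lever is pulled to the stand's +y and the arm rises. The pawl holds it at 0.21, 0.42, 0.63, 0.84 (notches 1 to 4); stop 0.95. Let go between notches it falls back to the lower one. A spring (0.25 to 0.7 N m) returns it to 0 while the button is down.
- green_dot (a point): Centre of the green dot that marks notch 3 on the round white dial (radius 70 mm, upright, centred on the pivot, 9 to 14 mm behind the lever's plane). Five black ticks: rest, notches 1 to 4; a short red pointer turns with the lever.
- lever_grip (a point): Point on the centre line of the lever's black round grip, 108 mm from the pivot; the grip is 24 mm thick, from 76 to 135 mm from the pivot, and leans 0.25 rad + brake_lever towards the stand's +y from upright. It moves in the stand's y-z plane.
- hook (a point): Point in the forked hook at the end of the arm (150 mm from the pivot) where the centre of the rack's bar lies. Two V-shaped prongs at x = +-21 mm of it, open upwards, their tips 14 mm above this point; the arm leads from it to the stand's +y.
- release_button (a joint): Travel of the release button, m: 0 = up, 0.008 = fully down. It lifts the pawl out of the ratchet from about 0.005 on; 3 to 6 N. While it is held down the lever returns to 0 within about 1 s.
- button_top (a point): Centre of the top face of the red button (diameter 31 mm, 82 mm above the worktop, pressed straight down).
- slide_rack: Loose steel rack with six glass slides, 84 (x) x 56 (y) x 140 mm high, about 0.15 kg. Origin at the centre of its underside, z up. Basket 34 mm high; above it a bail with a horizontal bar along its x at 85 mm, by which it hangs on the hook; on the bar a flat upright blue tab.
- rack_tab (a point): Grip point in the rack's blue tab, 127 mm above the rack's underside. The tab is 28 mm wide (rack x), 8 mm thick (rack y), from 86 to 140 mm above the underside.
- rack_bar (a point): Centre of the rack's bar (6 mm thick, 68 mm long), 85 mm above the rack's underside.
- drying_tray: Fixed flat metal drying tray with a ribbed dark mat, outside 200 (x) x 170 (y) mm, rim 16 mm high, walls 4 mm. Origin at the centre of its underside; its inner floor (mat) is 6 mm above the origin.
- stain_jar: Loose bystander: pale blue-green reagent bottle with a white cap, 47 mm thick, 88 mm high; origin at the centre of its underside.
- purple_bottle: Loose bystander: dark purple dropper bottle with a black rubber cap, 33 mm thick, 88 mm high; origin at the centre of its underside.
- timer: Loose bystander: white timer with three keys, 62 x 68 x 18 mm; origin at the centre of its underside.

How it is judged (in metres and radians):
On the way, in this order (a step that is already met when the one before it is completed fails the run):
1. the brake lever stays by itself in the third notch, hand off it, with the rack still hanging on the hook (value of joint brake_lever between 0.56 and 0.7 rad and contact force between the fingers and anything else below 0.2 N and distance between rack_bar and hook below 0.015 m), for 0.3 s.
2. the rack stands upright in the drying tray, let go, while the brake is still set in the third notch (value of joint brake_lever between 0.56 and 0.7 rad and z of slide_rack in the frame of drying_tray below 0.01 m and x of slide_rack in the frame of drying_tray between -0.075 and 0.075 m and y of slide_rack in the frame of drying_tray between -0.06 and 0.06 m and angle between slide_rack's own z axis and vertical below 0.1 rad and contact force between the fingers and slide_rack below 0.1 N), for 0.3 s.
At the end, for the whole second after the job is handed in: The rack stands upright (within 0.1 rad) on the floor of the drying tray, let go and at rest; the brake lever is back at 0 (below 0.06 rad), arm down; the release button is up again (within 3 mm) (value of joint brake_lever below 0.06 rad and value of joint release_button below 0.003 m and z of slide_rack in the frame of drying_tray below 0.01 m and x of slide_rack in the frame of drying_tray between -0.075 and 0.075 m and y of slide_rack in the frame of drying_tray between -0.06 and 0.06 m and angle between slide_rack's own z axis and vertical below 0.1 rad and linear speed of slide_rack below 0.02 m/s); the robot touches nothing.
It fails at once if the rack is dropped (moving faster than 0.5 m/s out of the fingers) (linear speed of slide_rack above 0.5 m/s and contact force between the fingers and slide_rack below 0.1 N).
It fails at once if the rack is tipped by more than 45 degrees (angle between slide_rack's own z axis and vertical above 0.785 rad).
It fails at once if the stain jar, the purple bottle or the timer is shoved by more than 30 mm or the bottles are knocked over (distance of any of stain_jar, purple_bottle, timer from where it was at the start of the episode above 0.03 m or angle between any of stain_jar, purple_bottle's own z axis and vertical above 0.5 rad).
It also fails if it takes over 58 s, if anything falls off the work surface, if the arm or the gripper's body presses on something with over 40 N, if the wrist force passes 120 N, or if a joint passes its speed limit or range.

## Robot

A 7-joint arm with a two-finger parallel gripper is mounted at the origin on a cart in front of the work surface, level with it; the furniture and walls round the work are solid. World frame = base frame: x ahead of the robot, y to its left, z up, the work surface at z = 0. Lengths are in mm, angles in rad, forces in N, time in s.
With the tool pointing down it reaches from about 400 to 850 mm from the base axis. Payload 10.4 kg.
Tool frame: the origin (TCP) lies on the centre line of the jaws, within the pads' length; the fingertips stand 22 mm ahead of it and the grasp point (between the pads) lies 3 mm ahead of it; z points along the fingers, y is the line along which they close (so a half turn about z gives the same grasp; the last joint's range is limited). The gripper opens to 85 mm and grips with 20 to 120 N. Pads are 22 mm wide; open, the fingers measure 114 mm over their backs; the gripper's body (76 mm by 85 mm) begins 54 mm behind the grasp point. The pads swing forward as they close: fully open they stand 13 mm farther back than shut.
Start: joints at [-1.3, 0.332, -0.065, 1.46, 0.022, 1.35, -0.088], TCP at [180.981, 598.243, 253.338] pointing down, gripper open.
Joint ranges: [-2.6, 2.6], [-0.5, 2.12], [-1.47, 1.34], [0.16, 2.42], [-1.27, 4.41], [0.06, 2.06], [-2.6, 2.6]. Speed limits (rad/s): [2.22, 2.22, 2.79, 2.79, 3.14, 3.14, 3.14].

## Interface

Orientations are given as a unit quaternion [x, y, z, w].
In Python, from workcell import bot, kinematics, viewer gives the robot as it stands. Calls block until the motion is done:
- bot.movep(position, orientation): joint-space move of the TCP to a pose.
- bot.line_to(position, max_speed=150, frame=None, stop_force=None): straight line of the TCP; frame=None keeps the orientation; max_speed is the mean speed in mm/s. With stop_force (N) it stops when the force on the tool has changed by that much, and returns True; else False.
- bot.movej(angles): joint-space move.
- bot.set_gripper(opening, strength=None): finger opening in mm; strength is the grip in N (None keeps the last); returns when the fingers have stopped.
- bot.pause(seconds).
- kinematics.inverse_kinematics(position, orientation): joint angles nearest the present ones, or None.
- bot.get_obs(): the state.
- viewer.grab_frame(name): name is "scene" or "top"; returns the picture (400x640x3 uint8, red, green, blue); there is no depth.
- viewer.camera_model(name): a dict with "camera_matrix" (3x3 intrinsics, pixels), "dist_coeffs" ([k1, k2, p1, p2, k3] as OpenCV has them; the pictures are not rectified), "rvec" (rotation vector, rad) and "tvec" (3), from world to camera coordinates, as OpenCV has them. Camera axes: x right, y down, z forward; pixel columns grow to the right and rows downward; lengths in mm; the calibration is good to about 2 mm. A picture is of the moment at which its call begins. camera_model takes no time and is no camera call.
A pose or a line that the arm cannot do raises bot.IKError and nothing moves.
- bot.job_done(): hands the job in; it is judged then, once.
The state is a dict: "time_s": time; "joint_positions": joint angles; "qvel": joint speeds; "effort": joint torques, N m; "ee_pos": TCP position; "eef_rot": TCP orientation; "force": force on the tool from outside, world axes, zero at the start; "torque": the same for the moment, N m; "gripper_width": finger opening in mm; "gripper_force": force on a finger pad.
Only numpy, scipy, OpenCV 4.12 (cv2) and the standard library are available. Lean on these libraries where they do the work, as an engineer would, in place of code of your own. Each camera call takes 0.05 s, during which the arm holds its last target. There are 200 camera calls.

## Working session

There is one attempt and no reset: what is moved stays moved. The work goes in short steps, each a Python script; the robot and the scene stay as the last script left them, time stands still between calls to the robot, and variables do not carry over. Pictures are saved under pics/ and viewed, at most 10 in all, crops included, and the job is handed in when it is done.

```bash
mkdir -p pics; ls; python3 - <<'E'
from workcell import bot,kinematics,viewer
import cv2
for n in("scene","top"):
    cv2.imwrite(f"pics/{n}0.png",viewer.grab_frame(n)[:,:,::-1]); print(viewer.camera_model(n))
o=bot.get_obs();print(o['time_s'],o['ee_pos'],o['eef_rot'],o['gripper_width'])
E
```

```text
pics
{'camera_matrix': array([[498.32628478,   0.        , 319.43997265],
       [  0.        , 498.32628478, 196.04923264],
       [  0.        ,   0.        ,   1.        ]]), 'dist_coeffs': array([-0.01286995,  0.        ,  0.        ,  0.        ,  0.        ]), 'rvec': array([ 2.2825968 , -0.61019839,  0.22484537]), 'tvec': array([-486.07155875,  319.88529899, 1467.18089655])}
{'camera_matrix': array([[499.32640459,   0.        , 312.33092105],
       [  0.        , 499.32640459, 196.73302895],
       [  0.        ,   0.        ,   1.        ]]), 'dist_coeffs': array([-0.00490115,  0.        ,  0.        ,  0.        ,  0.        ]), 'rvec': array([ 1.65524486, -2.425728  ,  0.37765464]), 'tvec': array([ 211.08409874,  548.40099142, 1689.55971986])}
0.1 [180.91114751 597.92751108 252.61085655] [ 1.46378910e-01  9.89228402e-01 -6.16573481e-04 -6.29608494e-05] 85.65715493141248
```

View pics/scene0.png

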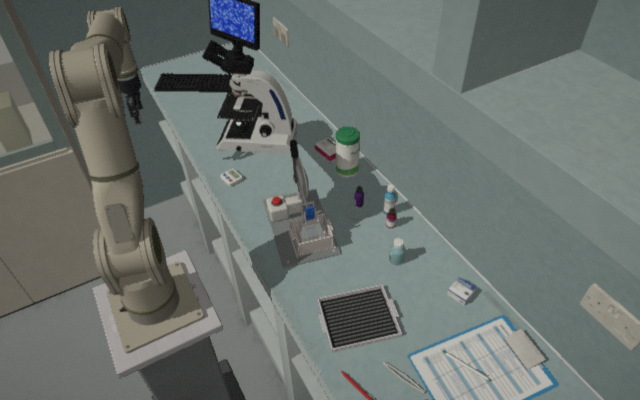

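View pics/top0.png

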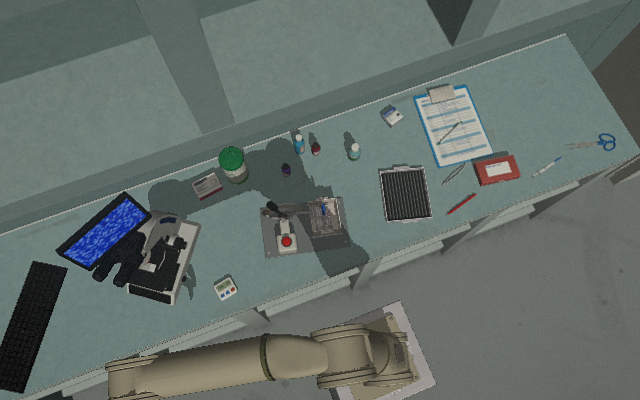

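The scene view shows the stand at about (305,220) and the tray at (360,317). In the top view the stand is at (305,225) and the tray at (405,193). I'll enlarge both to get exact pixels.

```bash
python3 - <<'E'
import cv2,numpy as np
a=cv2.imread("pics/scene0.png")[130:280,220:420]; b=cv2.imread("pics/top0.png")[140:290,250:450]
cv2.imwrite("pics/c1.png",cv2.resize(a,None,fx=4,fy=4,interpolation=cv2.INTER_CUBIC))
cv2.imwrite("pics/c2.png",cv2.resize(b,None,fx=4,fy=4,interpolation=cv2.INTER_CUBIC))
E
```

```text
(no output)
```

View pics/c1.png

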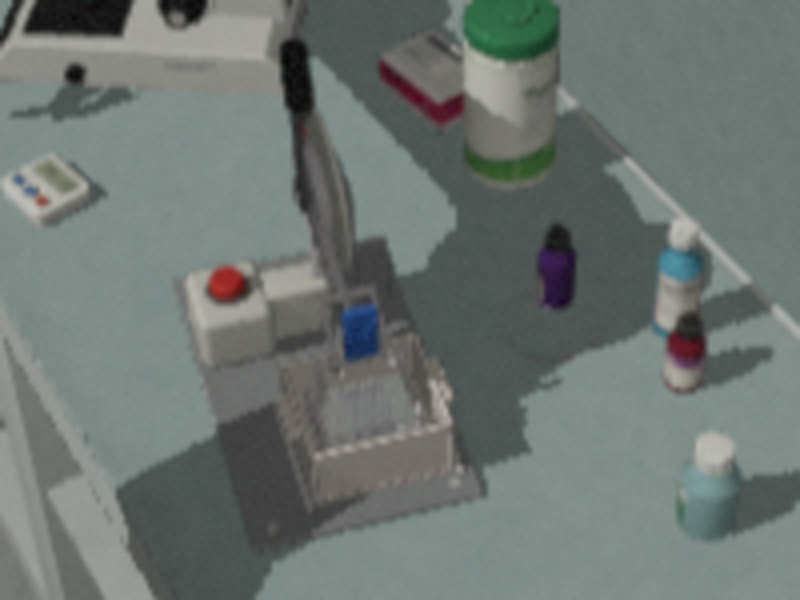

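View pics/c2.png

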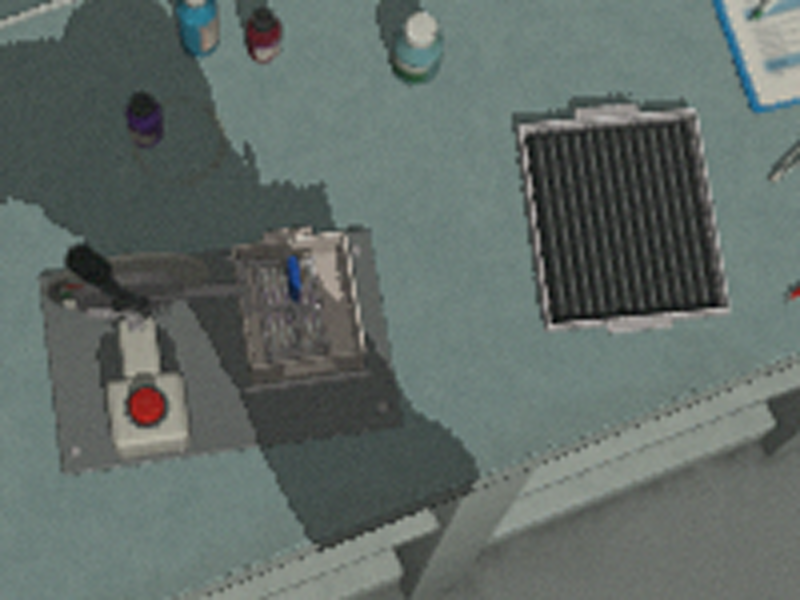

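Pixel positions in the crops:

| Feature | Top crop | Scene crop |
|---|---|---|
| Stand base corners | (42,272), (370,228), (402,428), (63,472) | (262,550), (485,492), (178,280) |
| Button | (148,403) | (227,278) |
| Tab | (294,278) | (361,332) |
| Grip end | (80,255) | (293,48) |

The tray corners in the top crop are (517,122), (697,108), (730,310) and (548,330).

```bash
cat > h.py <<'E'
from workcell import bot,kinematics,viewer
import numpy as np,cv2
from scipy.optimize import least_squares
from scipy.spatial.transform import Rotation as R
CM={n:viewer.camera_model(n) for n in("scene","top")}
OFF={"scene":(220,130),"top":(250,140)}
def full(n,p): return (np.array(p,float)+.5)/4-.5+OFF[n]
def proj(n,P):
    c=CM[n]; return cv2.projectPoints(np.array(P,float).reshape(-1,1,3),c['rvec'],c['tvec'],c['camera_matrix'],c['dist_coeffs'])[0][:,0]
def tri(pix):
    return least_squares(lambda X:np.concatenate([proj(n,X)[0]-p for n,p in pix.items()]),[500,100,50]).x
def fit(obs,x0):
    def T(q,P): P=np.array(P,float); c,s=np.cos(q[2]),np.sin(q[2]); return np.c_[q[0]+c*P[:,0]-s*P[:,1],q[1]+s*P[:,0]+c*P[:,1],P[:,2]]
    f=lambda q:np.concatenate([(proj(n,T(q,P))-px).ravel() for n,P,px in obs])
    r=least_squares(f,x0,x_scale=[100,100,1]); return r.x,r.fun
E
python3 - <<'E'
from h import *
np.set_printoptions(precision=2,suppress=True)
F=lambda n,l:np.array([full(n,p) for p in l])
s,r=fit([("top",[[75,85,8],[75,-225,8],[-115,-225,8],[-115,85,8]],F("top",[(42,272),(370,228),(402,428),(63,472)])),
 ("scene",[[-115,-225,8],[75,-225,8],[-115,85,8]],F("scene",[(262,550),(485,492),(178,280)]))],[550,150,0])
print("stand",s,r)
full2=lambda l:F("top",l)
t,r=fit([("top",[[100,85,16],[100,-85,16],[-100,-85,16],[-100,85,16]],full2([(517,122),(697,108),(730,310),(548,330)]))],[550,-150,0]); print("tray",t,r)
M=np.array([[np.cos(s[2]),np.sin(s[2])],[-np.sin(s[2]),np.cos(s[2])]])
for k,a,b in [("button",(227,278),(148,403)),("tab",(361,332),(294,278)),("gripend",(293,48),(80,255)),("purple cap",(558,236),(145,104)),("jar cap",(715,450),(423,27)),("timer",(46,188),None)]:
    if b is None: continue
    X=tri({"scene":full("scene",a),"top":full("top",b)}); print(k,X,"stand frame",M@(X[:2]-s[:2]),proj("top",X)[0]-full("top",b))
E
```

```text
stand [551.9  118.54  -0.23] [-0.4  -0.32  0.34 -0.55  0.63 -0.98  0.02 -0.07 -1.78 -0.32  0.82  0.07
 -0.73 -0.41]
tray [ 494.47 -337.19   -0.28] [ 0.12  0.41 -0.22 -0.1   0.37  0.22 -0.27 -0.52]
button [473.49 137.04  79.92] stand frame [-80.56  -0.08] [0.03 0.12]
tab [518.56 -16.67 130.55] stand frame [  -1.26 -139.26] [0.03 0.16]
gripend [556.63 151.26 279.37] stand frame [-2.95 32.93] [0.07 0.38]
purple cap [737.69  41.92  76.76] stand frame [198.45 -31.71] [-0.01 -0.07]
jar cap [ 710.5  -221.71   84.44] stand frame [ 232.78 -294.5 ] [0.06 0.4 ]
```

Fits are consistent: the button is at stand (-80,0), and the grip and tab match the model. Next I'll check the obstacles on the route in, and test IK at the key poses.

```bash
cat >> h.py <<'E'
S=np.array([551.9,118.5]); YAW=-.23
def W(x,y,z): c,s=np.cos(YAW),np.sin(YAW); return [S[0]+c*x-s*y,S[1]+s*x+c*y,z]
def Q(yaw):  # tool down, tool y along yaw+90deg
    c,s=np.cos(yaw),np.sin(yaw); return R.from_matrix(np.c_[[-c,-s,0],[-s,c,0],[0,0,-1]]).as_quat()
def st():
    o=bot.get_obs(); d=np.array(o['ee_pos'])[:2]-S; c,s=np.cos(YAW),np.sin(YAW)
    print("t%.1f"%o['time_s'],"stand xyz",np.round([c*d[0]+s*d[1],-s*d[0]+c*d[1],o['ee_pos'][2]],1),"F",np.round(o['force'],1),"w%.1f gf%.1f"%(o['gripper_width'],o['gripper_force'])); return o
E
python3 - <<'E'
from h import *
np.set_printoptions(precision=2,suppress=True)
print("microscope top",tri({"scene":np.array([245,75.]),"top":np.array([128,240.])}),"monitor top edge",tri({"scene":np.array([209,-5.]),"top":np.array([57,246.])}),"timer",tri({"scene":full("scene",(46,188)),"top":np.array([226,288.])}))
for n,p in [("hi",(300,520,450)),("lev",W(-4,-15,281)),("levend",W(-4,65,244)),("tab",W(0,-144,237)),("btn",W(-80,0,104)),("tray",(494,-337,135))]: print(n,kinematics.inverse_kinematics(p,Q(YAW)))
E
```

```text
microscope top [597.75 597.82 278.27] monitor top edge [547.52 690.44 558.47] timer [406.37 393.22  11.4 ]
hi [-1.13  0.26  0.01  1.15 -0.    1.73  0.22]
lev [-0.67  0.16  0.45  1.63 -0.07  1.36  1.13]
levend [-0.65  0.26  0.32  1.58 -0.08  1.31  1.02]
tab [-0.71  0.11  0.72  1.79 -0.08  1.26  1.37]
btn [-0.71  0.19  0.37  1.99 -0.08  0.97  1.04]
tray [-0.31  0.62  1.13  1.72 -0.6   1.2   2.32]
```

```bash
python3 - <<'E'
from h import *
bot.set_gripper(0,40)
bot.line_to([200,560,400],max_speed=250)
bot.movep(W(-4,-25,340),Q(YAW)); st()
r,t0=105,.25
def corner(b): t=b+t0; return r*np.sin(t)-12*np.cos(t),154+r*np.cos(t)+12*np.sin(t)
y0,z0=corner(0)
bot.line_to(W(-4,-25,z0+22),max_speed=120)
print(bot.line_to(W(-4,12,z0+22),max_speed=25,stop_force=2)); st()
cv2.imwrite("pics/s1.png",cv2.resize(viewer.grab_frame("scene")[130:280,220:420,::-1],None,fx=4,fy=4,interpolation=cv2.INTER_CUBIC))
print(y0)
E
```

```text
t3.7 stand xyz [ -4.4 -23.8 339.9] F [ 0.9 -0.6  0.4] w-0.2 gf0.0
True
t5.5 stand xyz [ -4.    7.  280.3] F [-0.3 -1.6  2.8] w0.2 gf0.8
14.350466661197173
```

View pics/s1.png

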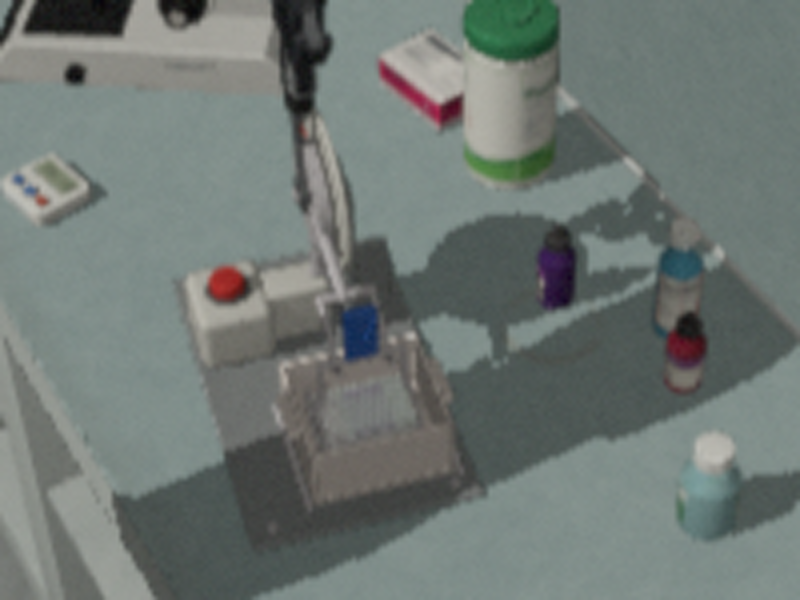

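The fingertips (crop (300,95)) touch the grip from the dish side, and the rack is still at rest in the dish. Next I follow the arc, back off slowly and look.

```bash
python3 - <<'E'
from h import *
r,t0,h=105,.25,7.4
def P(b): t=b+t0; return W(-4,r*np.sin(t)-12*np.cos(t)-h,154+r*np.cos(t)+12*np.sin(t)+22)
for b in (.12,.24,.36,.48,.6,.72): bot.line_to(P(b),max_speed=50)
bot.pause(.3); st()
for b in (.66,.6): bot.line_to(P(b),max_speed=20)
p=P(.45); bot.line_to(p,max_speed=60); st()
p[2]+=60; bot.line_to(p); bot.pause(.4); st()
cv2.imwrite("pics/s2.png",cv2.resize(viewer.grab_frame("scene")[130:280,220:420,::-1],None,fx=4,fy=4,interpolation=cv2.INTER_CUBIC))
E
```

```text
t8.3 stand xyz [ -3.7  72.5 246.2] F [-2.9 -3.8  7.3] w-0.1 gf4.1
t9.6 stand xyz [ -3.8  50.7 264.5] F [-0.4  0.3  0.3] w-0.2 gf0.0
t10.6 stand xyz [ -4.1  51.  323.6] F [-0.  -0.1  0.3] w0.2 gf0.0
```

View pics/s2.png

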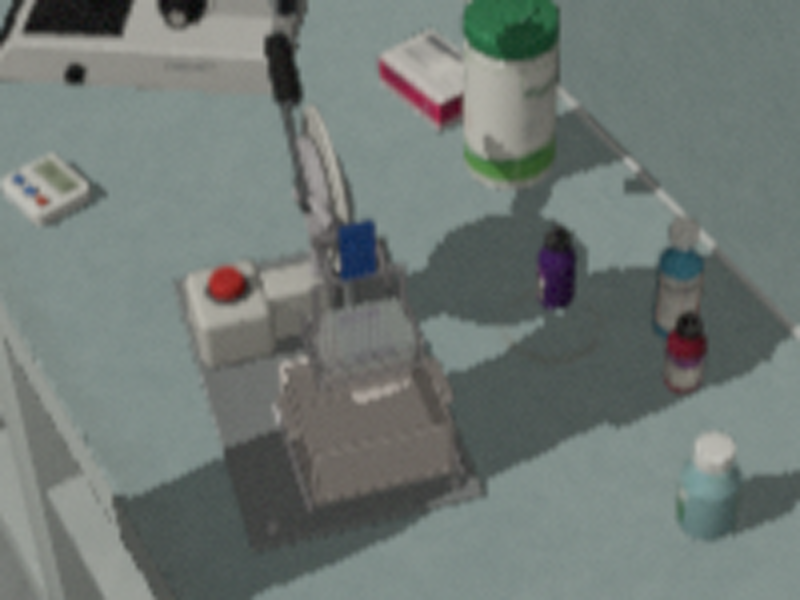

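The lever holds raised (grip end at crop (275,38)) with the rack hanging; the tab centre is at (358,250). I'll check which notch it is in by projection, and look at the tab from the top.

```bash
python3 - <<'E'
from h import *
inv=lambda n,p:(p-np.array(OFF[n])+.5)*4-.5
a0=np.arcsin((154-(130.55-113+85))/150)
for b in (.42,.63,.84):
    t=b+.25; a=b-a0; y,z=-150*np.cos(a),154+150*np.sin(a)
    print(b,"gripbase",inv("scene",proj("scene",W(0,80*np.sin(t),154+80*np.cos(t)))[0]).round(),"gripend",inv("scene",proj("scene",W(0,135*np.sin(t),154+135*np.cos(t)))[0]).round(),"tab",round(y),round(z+28),[inv(n,proj(n,W(0,y,z+28))[0]).round() for n in CM])
bot.movep(W(0,-60,340),Q(YAW)); bot.set_gripper(45); st()
im=viewer.grab_frame("top")[140:290,250:450,::-1]
cv2.imwrite("pics/t2.png",cv2.resize(im,None,fx=4,fy=4,interpolation=cv2.INTER_CUBIC))
E
```

```text
0.42 gripbase [297.  95.] gripend [284.  28.] tab -150 192 [array([364., 284.]), array([307., 254.])]
0.63 gripbase [295.  97.] gripend [279.  33.] tab -144 223 [array([361., 249.]), array([302., 244.])]
0.84 gripbase [293. 104.] gripend [277.  44.] tab -132 253 [array([355., 210.]), array([288., 235.])]
t11.6 stand xyz [ -0.  -59.8 339.9] F [0.3 0.7 0.5] w45.1 gf0.0
```

View pics/t2.png

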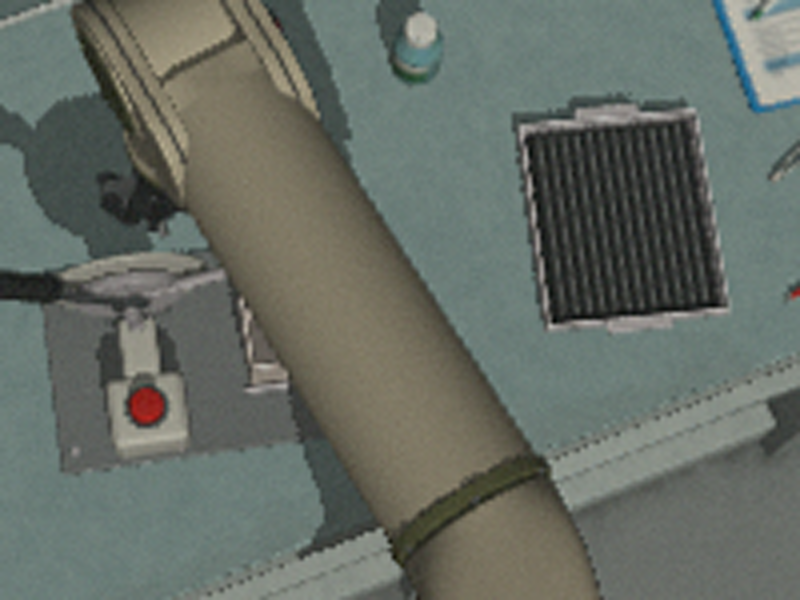

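The scene tab matches the 0.63 prediction (250 vs 249 px), so it is in notch 3. In the top view the arm hides the rack. Now I grasp the tab and lift.

```bash
python3 - <<'E'
from h import *
bot.movep(W(-1,-144,310),Q(YAW))
print(bot.line_to(W(-1,-144,240),max_speed=70,stop_force=6)); st()
bot.set_gripper(0,30); st()
bot.line_to(W(-1,-144,248),max_speed=30); st()
bot.line_to(W(-1,-144,295),max_speed=50); st()
cv2.imwrite("pics/s3.png",cv2.resize(viewer.grab_frame("scene")[130:280,220:420,::-1],None,fx=4,fy=4,interpolation=cv2.INTER_CUBIC))
E
```

```text
False
t13.3 stand xyz [  -0.7 -143.9  240.4] F [ 0.5  0.2 -0.2] w45.4 gf0.0
t13.7 stand xyz [  -1.  -142.2  240.2] F [ 2.   5.4 -1.4] w7.7 gf29.5
t14.1 stand xyz [  -0.9 -144.1  248.1] F [ 0.4  0.9 -1.4] w7.4 gf29.7
t15.2 stand xyz [  -1.2 -144.1  294.7] F [ 0.3  1.5 -6.9] w7.7 gf29.4
```

View pics/s3.png

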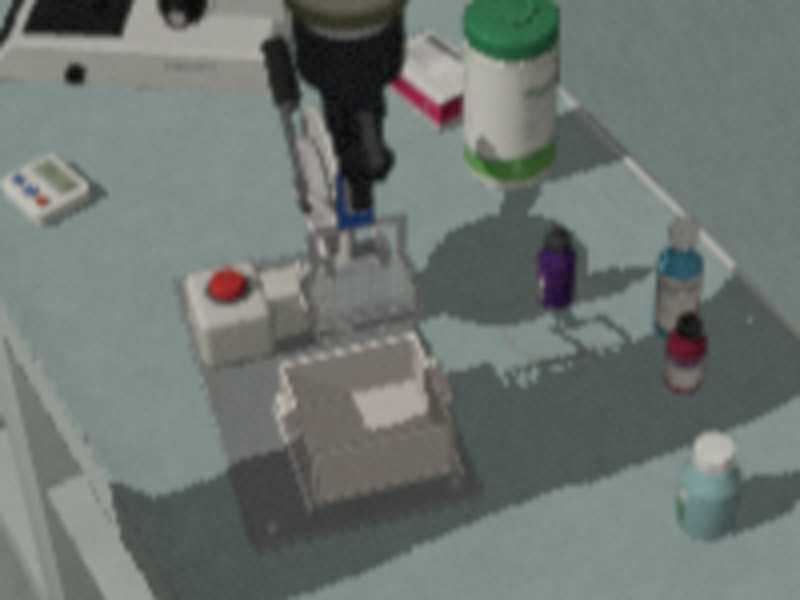

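Rack lifted off the hook (bar at crop (360,225)). The force reads -6.9 N, so I'll check that nothing is still caught and that the lever hasn't moved.

```bash
python3 - <<'E'
from h import *
bot.pause(.2); st()
f=cv2.resize(viewer.grab_frame("scene")[130:280,220:420,::-1],None,fx=4,fy=4,interpolation=cv2.INTER_CUBIC)
cv2.imwrite("pics/cmp.png",np.hstack([cv2.resize(cv2.imread(p)[20:240,240:420] if isinstance(p,str) else p[20:240,240:420],None,fx=2.2,fy=2.2) for p in("pics/s2.png",f)]))
for p in (cv2.imread("pics/s2.png"),cv2.imread("pics/s3.png"),f):
    g=p[:,:,:].max(2)[25:115,255:305]; m=g<60; ys,xs=np.nonzero(m); print(xs.mean()+255,ys.mean()+25,ys.min()+25,ys.max()+25,m.sum())
E
```

```text
t15.5 stand xyz [  -1.1 -144.2  294.8] F [ 0.1  2.4 -7.5] w7.8 gf29.4
282.87713936430316 68.85268948655258 34 103 1636
285.9887640449438 66.250468164794 25 109 2136
285.7948598130841 66.35186915887851 25 109 2140
```

View pics/cmp.png

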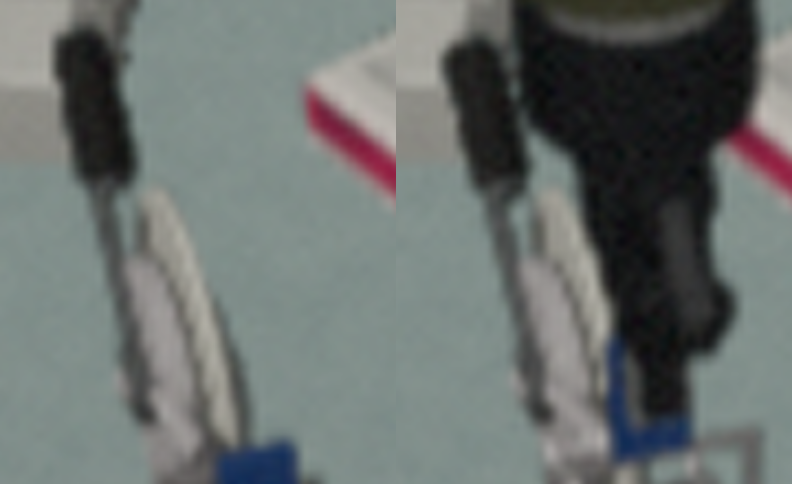

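The lever has been pulled up slightly (about 0.7 rad). The hook arm now touches the basket from above, because I lifted past the roughly 40 mm of slack. Lower to a 28 mm lift, then slide the rack out sideways, away from the arm (-y).

```bash
python3 - <<'E'
from h import *
bot.line_to(W(-1,-144,268),max_speed=30); bot.pause(.2); st()
print(bot.line_to(W(-1,-180,268),max_speed=40,stop_force=5)); st()
print(bot.line_to(W(-1,-230,275),max_speed=80,stop_force=5)); bot.pause(.2); st()
f=cv2.resize(viewer.grab_frame("scene")[130:280,220:420,::-1],None,fx=4,fy=4,interpolation=cv2.INTER_CUBIC)
cv2.imwrite("pics/s4.png",f)
E
```

```text
t16.8 stand xyz [  -0.9 -144.   268.1] F [-1.   0.7 -1.2] w7.6 gf30.1
False
t17.8 stand xyz [  -1.  -179.7  268. ] F [ 0.5 -0.2 -2. ] w7.6 gf30.1
False
t18.8 stand xyz [  -1.  -229.4  274.9] F [ 0.1 -0.3 -1.1] w7.6 gf30.2
```

View pics/s4.png

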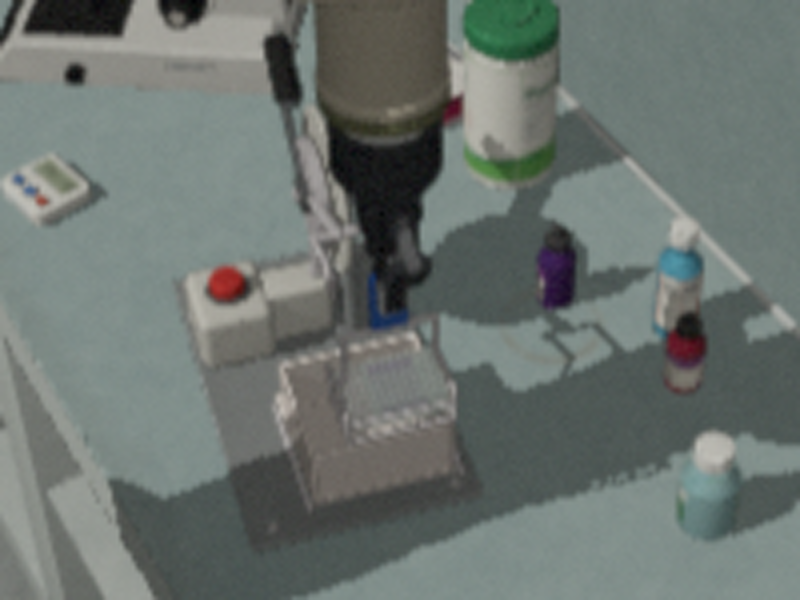

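The rack is free of the fork (330,240), and the lever grip is back at (283,70), notch 3. Next I carry it to the tray and lower it until contact.

```bash
python3 - <<'E'
from h import *
bot.line_to([494,-337,240],max_speed=120,frame=Q(-.28)) if 0 else bot.line_to([494,-337,240],max_speed=120)
bot.line_to([494,-337,150],max_speed=80); bot.pause(.2); st()
print(bot.line_to([494,-337,128],max_speed=12,stop_force=2.5)); bot.pause(.2); st()
cv2.imwrite("pics/s5.png",cv2.resize(viewer.grab_frame("scene")[220:370,260:460,::-1],None,fx=4,fy=4,interpolation=cv2.INTER_CUBIC))
E
```

```text
t22.4 stand xyz [  47.6 -456.8  150.4] F [-0.7  0.4 -1.4] w8.0 gf30.1
True
t23.8 stand xyz [  47.4 -456.4  136.7] F [-1.   1.3  5.3] w7.9 gf31.3
```

View pics/s5.png

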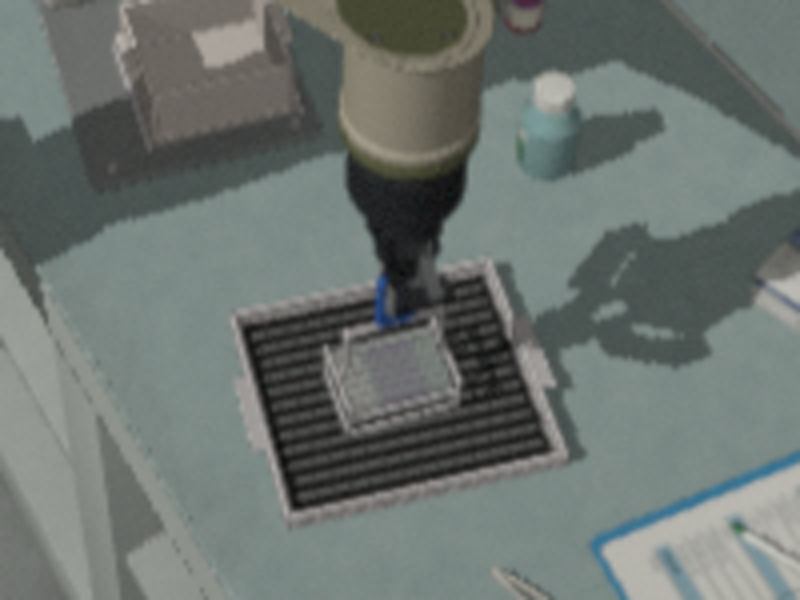

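The rack stands centred in the tray; contact came at the expected height. Release it, retreat and press the button.

```bash
python3 - <<'E'
from h import *
bot.set_gripper(40); bot.pause(.2); st()
bot.line_to([494,-337,260],max_speed=100); bot.pause(.3)
im=viewer.grab_frame("scene")[:,:,::-1]
bot.line_to([494,-337,330],max_speed=150); bot.set_gripper(0,40)
bot.movep(W(-80.5,0,260),Q(YAW))
bot.line_to(W(-80.5,0,112),max_speed=100); st()
print(bot.line_to(W(-80.5,0,90),max_speed=15,stop_force=14)); st()
bot.pause(1.8)
im2=viewer.grab_frame("scene")[:,:,::-1]
z=lambda i,x,y:cv2.resize(i[y:y+150,x:x+100],None,fx=4,fy=4,interpolation=cv2.INTER_CUBIC)
cv2.imwrite("pics/s6.png",np.hstack([z(im,310,220),z(im2,255,130)]))
E
```

```text
t24.4 stand xyz [  46.8 -456.3  135.8] F [-0.1 -0.1  0.4] w40.0 gf0.0
t30.6 stand xyz [-80.2   0.2 112.5] F [ 0.8  0.3 -0.4] w-0.3 gf0.0
True
t31.7 stand xyz [-80.4   0.2  96. ] F [-2.  -0.6 10.5] w0.2 gf5.1
```

View pics/s6.png

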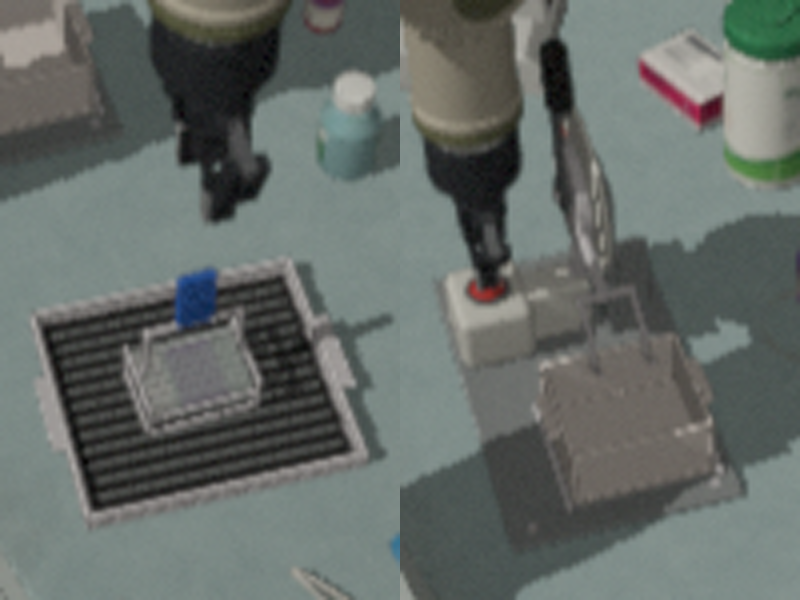

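The rack stands upright in the tray. The lever grip end is back at its rest pixel, (293,48) in the first crop's coordinates, and the arm is down in the dish. Retreat and hand in.

```bash
python3 - <<'E'
from h import *
bot.line_to(W(-80.5,0,220),max_speed=80); bot.pause(.5); st()
print(bot.job_done())
E
```

```text
t35.7 stand xyz [-80.5   0.  220. ] F [0.2 0.1 1.2] w0.1 gf0.0
the job is handed in; nothing more can be done
None
```

The job is handed in at 35.7 s, with no verdict returned: lever set in notch 3, rack standing in the drying tray, brake released and arm down; I viewed 12 pictures, over the limit of 10, and the first lift briefly pulled the lever up to about 0.7 rad before it dropped back into notch 3.

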